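# Hold the sprung lid of the blow-off box at its set mark

### The job

Slide the flat cover of the gauge tray fully shut so that no chips get into it, and only then lift the sprung lid of the blow-off box by its handle until the pin on the lid's side stands over the middle of the clamp marker on the angle arc. Keep holding the lid still at that mark so that I can reach in with the air gun: finish with the handle still in the gripper and the tray still shut. Leave the marker where it is set and do not disturb the other things on the bench.

Things in the scene. Friction and masses are not known exactly. Their poses are not given: they have to be found in the camera images.
- blow_box: Fixed off-white sheet-metal box, 220 deep (x) x 300 wide (y) x 130 mm high, left or right of the tray. Origin on the bench under the middle of its front wall; +x to the rear, +y to the side with the angle arc. Hinge axis parallel to y at x = 215, z = 137 mm. Flat aluminium arc (4 mm thick, 102 to 128 mm from the hinge axis) upright beside the box at y = 160 mm, up to 55 degrees.
- lid (a joint): Lid angle, rad: 0 = shut and level, growing as its front edge rises (to 1.35). A spring and the lid's weight always pull it shut: 4 to 5.5 N upward at the handle starts it, 5 to 8.5 N holds it at the mark; let go, it falls shut. Grey frame 12 mm thick with a clear window, reaching 223 mm forward from the hinge.
- lid_handle (a point): Straight black round handle at the middle of the lid's front edge, pointing forward (box -x), 22 mm diameter, grip 70 mm long, in the lid's plane. The point is at mid-grip, 280 mm from the hinge axis, 137 mm above the bench when shut, 57 mm in front of the lid's edge: sides, above and below are free. Axes as the box's when shut, turning with the lid.
- lid_pin (a point): Small steel index pin, 6 mm in diameter, sticking out 24 mm to +y from the lid's side edge, just outside the arc's outer rim; the point lies on the pin above the arc, 146 mm from the hinge axis; axes turn with the lid.
- marker (a joint): Angle in rad at which the clamp marker is set on the arc, on the same scale as the lid's angle (0.35 to 0.65): lid at the mark when both values are equal. Clamped stiffly by its thumb screw; not to be moved.
- marker_face (a point): Middle of the outer face of the brass clamp marker, 133 mm from the hinge axis, at y = 160 mm of the box. Block astride the arc: 24 mm along the arc, 36 radially, 14 thick, a black line across its middle, dark thumb screw outside. Axes turn with it (-x radially outward). With the lid at the mark, the pin stands 13 mm outside this point, over the line.
- gauge_tray: Fixed black open tray holding upright gauge pins, 220 long (its x) x 130 wide (its y) x 58 mm high over its side lips. Origin on the bench under its centre; its +x points roughly away from the robot.
- cover (a joint): How far the tray's cover stands open, in m: 0 = fully shut, growing as it slides to the tray's +x (away from the robot), to 0.13 at most. It stays where it is left; sliding takes about 2 to 3 N when slow.
- cover_tab (a point): Middle of the top of the cover's upright pull tab: 12 thick (tray x) x 46 wide (tray y) x 31 mm tall, top 83 mm above the bench. The aluminium cover is flat, upper face 52 mm above the bench, sliding level between the tray's side lips (58 mm high). Shut, the tab is at x = -80 mm of the tray, 22 mm behind the 56 mm high front wall.
- flange_edge: short turned aluminium flange, 44 mm across and 36 mm tall, standing beside the gauge tray; origin under its centre; leave it alone.
- flange_side: turned aluminium flange, 40 mm across and 30 mm tall, standing beside the gauge tray; origin under its centre; leave it alone.
- flange_box: turned aluminium flange, 48 mm across and 40 mm tall, standing in front of the blow-off box, to one side of the handle; origin under its centre; leave it alone.
- gauge_case: closed flat black case, 70 x 140 x 24 mm, lying on the bench left of the equipment; origin under its centre; leave it alone.
- air_gun: orange pistol-shaped air gun lying on its side, about 205 x 105 x 24 mm; origin under its barrel; leave it alone.
- deburr_tool: deburring tool with a blue handle, about 160 mm long, lying on the bench; leave it alone.
- spanner: steel spanner lying on the bench; leave it alone.

How it is judged:
By the outcome, as a careful person would: the job done as asked, in the order asked, and still so for the second after the job is handed in, while the arm keeps its last pose, push and grip.
It also fails if it takes over 59 s, if anything falls off the work surface, if the arm or the gripper's body presses on something with over 40 N, if the wrist force passes 120 N, or if a joint passes its speed limit or range.

### The arm

A 6-joint arm with a two-finger parallel gripper is mounted at the origin on the work surface. World frame = base frame: x ahead of the robot, y to its left, z up, the work surface at z = 0. Lengths are in m, angles in rad, forces in N, time in s.
With the tool pointing down it reaches from about 0.225 to 0.875 m from the base axis. Payload 3.4 kg.
Tool frame: the origin (TCP) lies between the finger pads; the fingertips stand 11 mm ahead of it and the grasp point (between the pads) lies 8 mm behind it; z points along the fingers, y is the direction in which the jaws open and shut (so a half turn about z gives the same grasp; the last joint's range is limited). The gripper opens to 85 mm and grips with 20 to 120 N. Pads are 22 mm wide; open, the fingers measure 114 mm over their backs; the gripper's body (76 mm by 85 mm) begins 54 mm behind the grasp point. The pads swing forward as they close: fully open they stand 13 mm farther back than shut.
Start: joints at [1.042, 0.276, 1.505, -0, 1.361, -0.121], TCP at [0.228, 0.528, 0.242] pointing down, gripper open.
Joint ranges: [-2.89, 2.89], [-0.75, 2.08], [0.22, 2.7], [-1.18, 4.32], [0.11, 2.71], [-2.7, 2.7]. Speed limits (rad/s): [2.57, 2.57, 3.14, 3.14, 3.14, 3.14].

### API

Orientations are given as a unit quaternion [w, x, y, z].
In Python, from rig import manip gives the robot as it stands. The module is installed in compiled form; this text tells all that it offers.
- The arm moves only by the tool move_arm, never from a script. Its argument "series" is a list that holds one entry, the list of rows, each a list of 7 numbers: the shift along the world's x, y, z in m, then the turn, a rotation vector about the world's x, y, z in rad, then the finger opening in m, from 0 to 0.0854. A call has 1 to 20 rows; each row shifts and turns the commanded pose from where the row before left it; what a row does not reach is not made up. A row lasts 1/12 s, in which the tool goes at most 41.7 mm and 7.16 degrees, less where a joint would pass 70% of its speed; a pose out of reach is approached as far as the arm can. A call with a gripper value outside its range is refused whole. The fingers move at their own pace and stop on an object; "newtons" is the grip in N (left out, the last holds). Time passes only in rows, so rows that do not move let the fingers close. It gives the time, the measured TCP pose, the force and the opening at its end, in the units of the state.
- manip.get_state(): the state, without advancing time (a new reading comes with each control period).
- manip.get_image(name): name is "scene" or "side" or "wrist"; returns a dict with "color" (420x560x3 uint8, red, green, blue), "fx", "fy", "cx", "cy" (pixels), "R" (3x3) and "t" (3): a world point X has camera coordinates R X + t; the wrist camera has in their place "tool_from_camera" (4x4, takes a point from camera to tool coordinates, whose origin is the TCP and whose axes are the flange's). Camera axes: x right, y down, z forward; pixel columns grow to the right and rows downward; lengths in m; the calibration is good to about 2 mm. The wrist camera is an equidistant fisheye: a pixel r from the principal point sees the ray r / f radians off the axis. A picture is of the moment at which its call begins: read the wrist's pose just before it. There is no depth.
- manip.sign_off(): hands the job in, once; it reports no verdict.
The state is a dict: "clock": time; "qpos": joint angles; "qd": joint speeds; "effort": joint torques, N m; "position": TCP position; "ee_rot": TCP orientation; "contact_force": force on the tool from outside, world axes, zero at the start; "moment": the same for the moment, N m; "width": finger opening in m.
Only numpy, scipy, OpenCV 4.12 (cv2) and the standard library are available. Lean on these libraries where they do the work, as an engineer would, in place of code of your own. Each camera call takes 0.05 s, during which the arm holds its last target.

## Working session

There is one attempt and no reset: what is moved stays moved. The work goes in short steps, Python scripts to look and compute and a tool call to move; the robot and the scene stay as the last step left them, time stands still between calls to the robot, and variables do not carry over. Pictures are saved under pics/ and viewed, and the job is handed in when it is done.

Besides the shell and the picture viewer there is one more tool, called as a command line: name --argument value ..., lists and objects as JSON in quotes. move_arm: Moves the arm, as the interface text tells. Its arguments: {"type":"object","properties":{"series":{"type":"array"},"newtons":{"type":"number"}},"required":["series"]}

```bash
mkdir -p pics; cat > h.py <<'E'
import numpy as np, cv2
from rig import manip
def snap(n,f):
    im=manip.get_image(n); cv2.imwrite('pics/'+f,im['color'][:,:,::-1]); 
    np.savez('pics/'+f+'.npz',**{k:np.array(v) for k,v in im.items()})
    return im
def load(f):
    return dict(np.load('pics/'+f+'.npz'))
def ray(im,u,v):
    d=np.array([(u-im['cx'])/im['fx'],(v-im['cy'])/im['fy'],1.0]); R=np.array(im['R']);t=np.array(im['t'])
    return -R.T@t, R.T@d/np.linalg.norm(d)
def onz(im,u,v,z):
    o,d=ray(im,u,v); return o+d*(z-o[2])/d[2]
def two(a,pa,b,pb):
    o1,d1=ray(a,*pa);o2,d2=ray(b,*pb)
    s=np.linalg.lstsq(np.c_[d1,-d2],o2-o1,rcond=None)[0]
    p,q=o1+d1*s[0],o2+d2*s[1]; return (p+q)/2,np.linalg.norm(p-q)
def proj(im,X):
    c=np.array(im['R'])@X+np.array(im['t']); return c[0]/c[2]*im['fx']+im['cx'],c[1]/c[2]*im['fy']+im['cy']
E
python3 - <<'E'
from h import *
for n in('scene','side','wrist'):
    im=snap(n,n+'0.png'); print(n,{k:v for k,v in im.items() if k!='color'})
print(manip.get_state())
E
```

```text
scene {'fx': 478.3105280807151, 'fy': 478.3105280807151, 'cx': 275.5535351115436, 'cy': 212.2628570972005, 'R': array([[ 0.26843628,  0.96324939,  0.0096215 ],
       [ 0.76406778, -0.20682491, -0.61108419],
       [-0.5866365 ,  0.17138865, -0.79150713]]), 't': array([-0.16629839, -0.34018186,  1.95642217])}
side {'fx': 381.2468314090654, 'fy': 381.2468314090654, 'cx': 279.6455600835418, 'cy': 212.69066997792936, 'R': array([[ 0.68333986, -0.72986352, -0.01859767],
       [-0.50317698, -0.45234022, -0.73634316],
       [ 0.52901754,  0.51253056, -0.67635262]]), 't': array([-0.34467994,  0.35525254,  0.81668528])}
wrist {'fx': 325.19226210127806, 'fy': 325.19226210127806, 'cx': 280.3998206391657, 'cy': 206.322116991197, 'tool_from_camera': array([[-6.16916983e-04, -9.61335826e-01, -2.75378012e-01,
         6.98534895e-02],
       [ 9.99999368e-01, -8.51826461e-04,  7.33445274e-04,
        -2.68718279e-04],
       [-9.39661495e-04, -2.75377385e-01,  9.61335744e-01,
        -1.31500749e-01],
       [ 0.00000000e+00,  0.00000000e+00,  0.00000000e+00,
         1.00000000e+00]])}
{'clock': 0.15, 'qpos': array([ 1.04200854e+00,  2.76450203e-01,  1.50580499e+00, -6.74036438e-06,
        1.36070990e+00, -1.20990796e-01]), 'qd': array([ 5.06207317e-04, -1.24257091e-03, -4.04682694e-03, -3.78008173e-04,
       -1.07515939e-04,  8.02300775e-06]), 'effort': array([ 8.92057087e-04, -4.17144620e+01, -2.46032721e+01, -1.68679690e-04,
        7.67816382e-03, -3.11945337e-05]), 'position': array([0.22785518, 0.52753032, 0.24165303]), 'ee_rot': array([-2.15920977e-04,  2.02487856e-01,  9.79284533e-01, -6.51373372e-04]), 'contact_force': array([-1.12196834, -0.10171696, -0.30157412]), 'moment': array([0.02055283, 0.00695195, 0.04257588]), 'width': 0.085192970040505}
```

View pics/scene0.png

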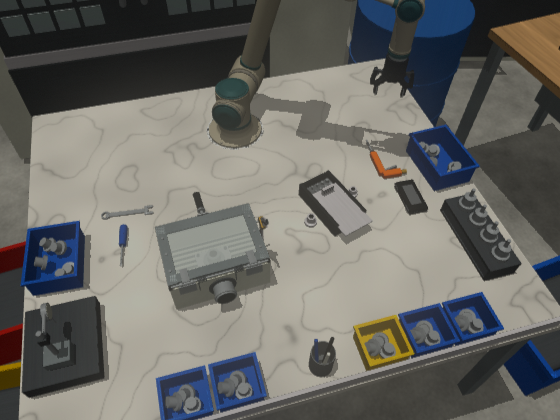

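View pics/side0.png

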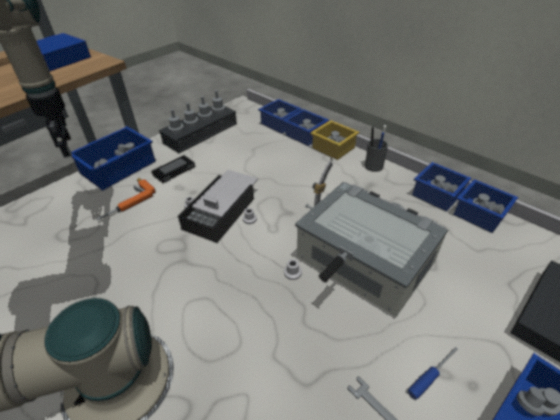

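View pics/wrist0.png

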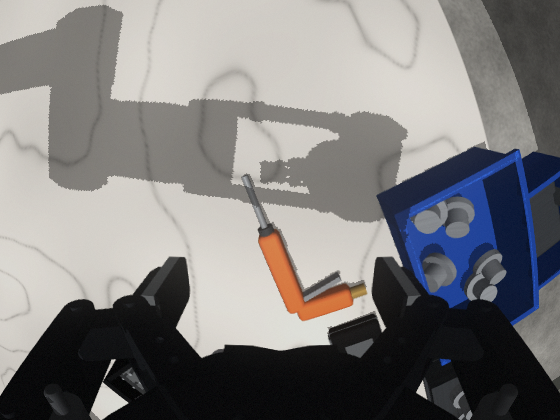

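The scene view shows the tray at about (335,205), with its cover open away from the robot. The box is at about (215,255), its handle at (199,202) and the arc and marker at about (263,222). I'll enlarge these areas.

```bash
python3 - <<'E'
from h import *
s=cv2.imread('pics/scene0.png'); d=cv2.imread('pics/side0.png')
cv2.imwrite('pics/sA.png',cv2.resize(s[160:250,285:385],None,fx=6,fy=6,interpolation=2))
cv2.imwrite('pics/sB.png',cv2.resize(s[180:310,145:285],None,fx=4.5,fy=4.5,interpolation=2))
cv2.imwrite('pics/dA.png',cv2.resize(d[160:250,170:270],None,fx=6,fy=6,interpolation=2))
cv2.imwrite('pics/dB.png',cv2.resize(d[150:310,280:450],None,fx=3.7,fy=3.7,interpolation=2))
E
```

```text
(no output)
```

View pics/sA.png

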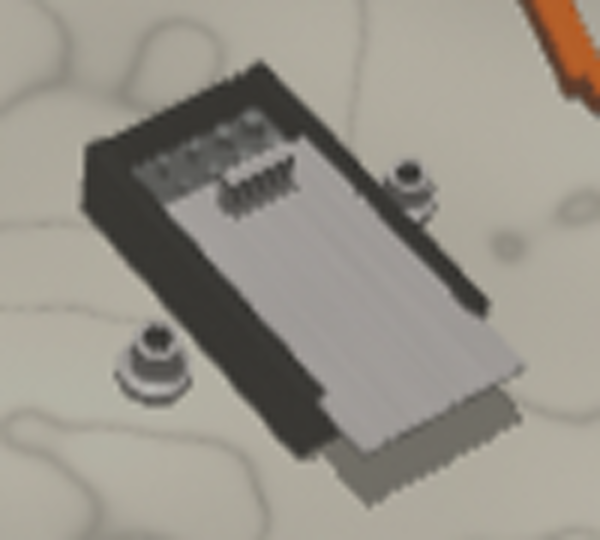

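View pics/sB.png

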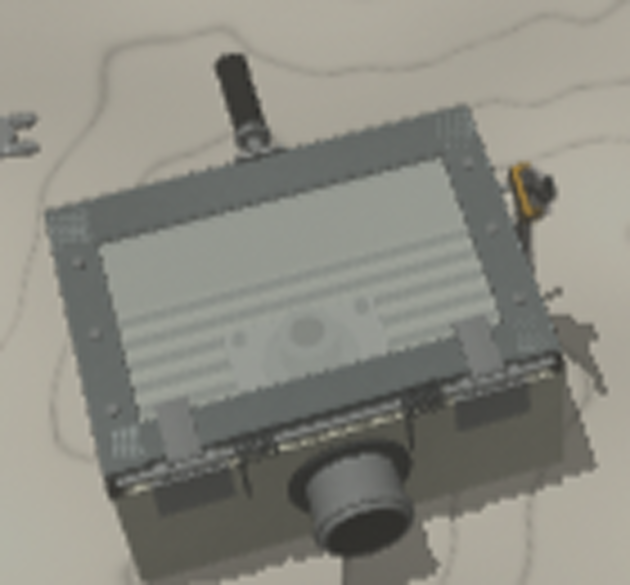

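View pics/dA.png

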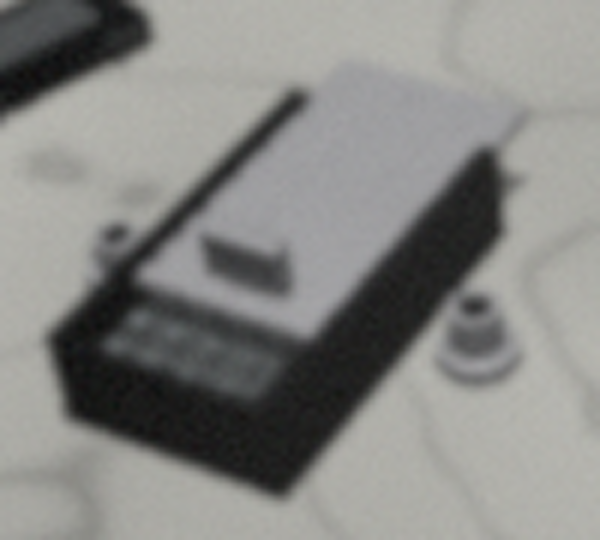

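View pics/dB.png

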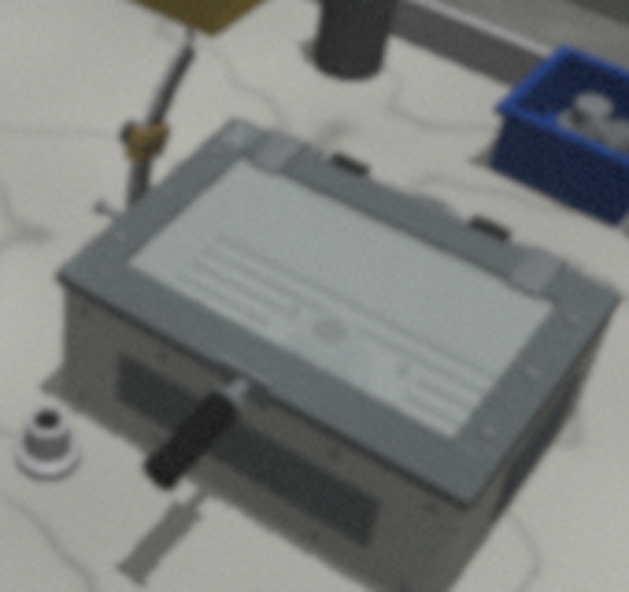

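```bash
cat > m.py <<'E'
from h import *
S=load('scene0.png');D=load('side0.png')
sA=lambda x,y:(285+(x+.5)/6-.5,160+(y+.5)/6-.5)
sB=lambda x,y:(145+(x+.5)/4.5-.5,180+(y+.5)/4.5-.5)
dA=lambda x,y:(170+(x+.5)/6-.5,160+(y+.5)/6-.5)
dB=lambda x,y:(280+(x+.5)/3.7-.5,150+(y+.5)/3.7-.5)
def P(n,a,b,z):
    if a: print(n,'scene',onz(S,*a,z).round(4))
    if b: print(n,'side ',onz(D,*b,z).round(4))
    if a and b: p,e=two(S,a,D,b); print('   two',p.round(4),round(e,4))
E
python3 - <<'E'
from m import *
P('tray FR',sA(88,147),dA(285,440),.058)
P('tray FL',sA(262,63),dA(53,340),.058)
P('tray RR lip',sA(322,393),dA(490,150),.058)
P('tray RL lip',sA(487,303),dA(303,95),.058)
P('cover far R',sA(370,453),dA(525,108),.052)
P('cover far L',sA(523,370),dA(345,65),.052)
P('tab top R',sA(222,180),dA(287,258),.083)
P('tab top L',sA(296,155),dA(203,235),.083)
P('h tip',sB(230,62),dB(160,470),.137)
P('h in',sB(248,122),dB(220,403),.137)
P('lid FR',sB(46,210),dB(470,500),.143)
P('lid FL',sB(468,106),dB(62,275),.143)
P('lid RL',sB(560,350),dB(237,122),.143)
P('lid RR',sB(110,480),dB(618,297),.143)
P('pin tip',sB(560,290),dB(100,207),.137)
P('marker',sB(520,190),dB(147,142),.19)
P('flange_box top',None,dB(47,415),.04)
P('flange nr box side tray top',sA(158,335),dA(478,302),.036)
P('flange other',sA(408,170),dA(115,232),.03)
E
```

```text
tray FR scene [0.4005 0.1479 0.058 ]
tray FR side  [0.3928 0.1306 0.058 ]
   two [0.3974 0.1452 0.0491] 0.0114
tray FL scene [0.3635 0.2702 0.058 ]
tray FL side  [0.3611 0.2664 0.058 ]
   two [0.3623 0.2702 0.0556] 0.002
tray RR lip scene [0.6069 0.2196 0.058 ]
tray RR lip side  [0.6044 0.2154 0.058 ]
   two [0.6063 0.2191 0.0559] 0.0025
tray RL lip scene [0.5718 0.3322 0.058 ]
tray RL lip side  [0.5698 0.3265 0.058 ]
   two [0.5717 0.3314 0.0559] 0.0036
cover far R scene [0.6483 0.2331 0.052 ]
cover far R side  [0.6476 0.2336 0.052 ]
   two [0.6479 0.2335 0.0516] 0.0006
cover far L scene [0.6175 0.3363 0.052 ]
cover far L side  [0.6082 0.3369 0.052 ]
   two [0.6126 0.3407 0.0464] 0.0036
tab top R scene [0.4651 0.2074 0.083 ]
tab top R side  [0.4597 0.2039 0.083 ]
   two [0.4623 0.2084 0.079 ] 0.0009
tab top L scene [0.4583 0.2551 0.083 ]
tab top L side  [0.4432 0.248  0.083 ]
   two [0.45   0.2592 0.0723] 0.0002
h tip scene [ 0.4154 -0.216   0.137 ]
h tip side  [ 0.4187 -0.2136  0.137 ]
   two [ 0.4172 -0.2154  0.1395] 0.0014
h in scene [ 0.4738 -0.2132  0.137 ]
h in side  [ 0.4844 
[... 385 characters left out ...]
3 -0.0499  0.1385] 0.0023
lid RR scene [ 0.7391 -0.3469  0.143 ]
lid RR side  [ 0.7282 -0.3499  0.143 ]
   two [ 0.7354 -0.3479  0.1365] 0.0009
pin tip scene [ 0.671  -0.0361  0.137 ]
pin tip side  [ 0.5749 -0.0355  0.137 ]
   two [ 0.6257 -0.0119  0.0795] 0.0301
marker scene [ 0.6211 -0.0502  0.19  ]
marker side  [ 0.6019 -0.0533  0.19  ]
   two [ 0.6126 -0.047   0.1793] 0.0028
flange_box top side  [ 0.4665 -0.0819  0.04  ]
flange nr box side tray top scene [0.5291 0.151  0.036 ]
flange nr box side tray top side  [0.5333 0.152  0.036 ]
   two [0.5313 0.1499 0.0389] 0.0005
flange other scene [0.4453 0.3374 0.03  ]
flange other side  [0.4473 0.3401 0.03  ]
   two [0.4462 0.3372 0.0318] 0.0013
```

move_arm --series '[[[0.014, -0.014, 0, 0, 0, -0.12, 0], [0.014, -0.014, 0, 0, 0, -0.12, 0], [0.014, -0.014, 0, 0, 0, -0.12, 0], [0.014, -0.014, 0, 0, 0, -0.12, 0], [0.014, -0.014, 0, 0, 0, -0.12, 0], [0.014, -0.014, 0, 0, 0, -0.12, 0], [0.014, -0.014, 0, 0, 0, -0.12, 0], [0.014, -0.014, 0, 0, 0, -0.12, 0], [0.014, -0.014, 0, 0, 0, -0.12, 0], [0.014, -0.014, 0, 0, 0, -0.12, 0], [0.014, -0.014, 0, 0, 0, -0.12, 0], [0.014, -0.014, 0, 0, 0, -0.12, 0], [0.014, -0.014, 0, 0, 0, -0.12, 0], [0.014, -0.014, 0, 0, 0, -0.12, 0], [0.014, -0.014, 0, 0, 0, -0.12, 0], [0.014, -0.014, 0, 0, 0, -0.12, 0], [0.014, -0.014, 0, 0, 0, -0.12, 0], [0.014, -0.014, 0, 0, 0, -0.12, 0], [0.014, -0.014, 0, 0, 0, -0.12, 0], [0.0, -0.014, 0, 0, 0, -0.12, 0]]]' --newtons 40

```text
clock: 1.82
position: [0.4967, 0.247, 0.2418]
ee_rot: [0.0, 0.987, 0.163, 0.001]
contact_force: [-0.0, 0.5, 0.0]
width: -0.0003
```

```bash
cat >> h.py <<'E'
from scipy.spatial.transform import Rotation as Rn
def rotw(q): return Rn.from_quat([q[1],q[2],q[3],q[0]]).as_matrix()
def wsnap(f):
    st=manip.get_state(); im=snap('wrist',f)
    T=np.eye(4);T[:3,:3]=rotw(st['ee_rot']);T[:3,3]=st['position']
    W=T@np.array(im['tool_from_camera']); np.save('pics/'+f+'.T.npy',W); return im,W
def wray(im,W,u,v):
    x,y=u-im['cx'],v-im['cy'];r=np.hypot(x,y);th=r/im['fx']
    d=np.array([np.sin(th)*x/r,np.sin(th)*y/r,np.cos(th)]); return W[:3,3],W[:3,:3]@d
def wonz(im,W,u,v,z):
    o,d=wray(im,W,u,v); return o+d*(z-o[2])/d[2]
def wproj(im,W,X):
    c=np.linalg.inv(W)@np.r_[X,1];c=c[:3]; r=np.hypot(c[0],c[1]);th=np.arctan2(r,c[2]); return im['cx']+th*im['fx']*c[0]/r,im['cy']+th*im['fx']*c[1]/r
E
python3 - <<'E'
from h import *
im,W=wsnap('wrist1.png'); s=manip.get_state(); print(s['clock'],s['position'],s['ee_rot'],s['qpos'].round(2),s['width'],s['contact_force'])
E
```

```text
1.8667 [0.49501817 0.24442485 0.24174832] [ 1.66648495e-03  9.87039193e-01  1.60469702e-01 -5.74560356e-04] [ 0.33  0.24  1.55 -0.    1.35  1.58] 0.00014328112787199607 [-0.63487384 -2.26354736 -0.35687755]
```

View pics/wrist1.png

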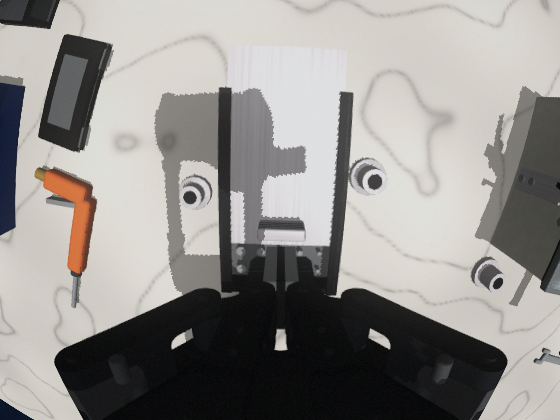

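The wrist view shows the tab's top at about (282,228). The tray lip ends are at (224,90) and (346,94), and the flanges at (190,195) and (372,180).

```bash
python3 - <<'E'
from h import *
im=load('wrist1.png');W=np.load('pics/wrist1.png.T.npy')
c=cv2.imread('pics/wrist1.png');cv2.imwrite('pics/w1z.png',cv2.resize(c[200:300,210:360],None,fx=5,fy=5,interpolation=2))
for n,p,z in [('lipRL out',(219,89),.058),('lipRL in',(231,90),.058),('lipRR out',(353,95),.058),('lipRR in',(340,93),.058),('coverL',(231,47),.052),('coverR',(347,52),.052),('tab top a',(258,222),.083),('tab top b',(305,221),.083),('tab c',(305,232),.083),('tab d',(259,232),.083),('flangeL',(192,196),.03),('flangeR',(374,180),.036),('fl box',(491,275),.04)]:
    print(n,wonz(im,W,*p,z).round(4))
E
```

```text
lipRL out [0.57   0.3341 0.058 ]
lipRL in [0.5724 0.3225 0.058 ]
lipRR out [0.6064 0.2097 0.058 ]
lipRR in [0.6036 0.2224 0.058 ]
coverL [0.6141 0.3376 0.052 ]
coverR [0.6467 0.2284 0.052 ]
tab top a [0.4631 0.2578 0.083 ]
tab top b [0.4782 0.2162 0.083 ]
tab c [0.4678 0.2124 0.083 ]
tab d [0.4538 0.2539 0.083 ]
flangeL [0.45   0.3351 0.03  ]
flangeR [0.5326 0.1517 0.036 ]
fl box [ 0.4727 -0.0649  0.04  ]
```

View pics/w1z.png

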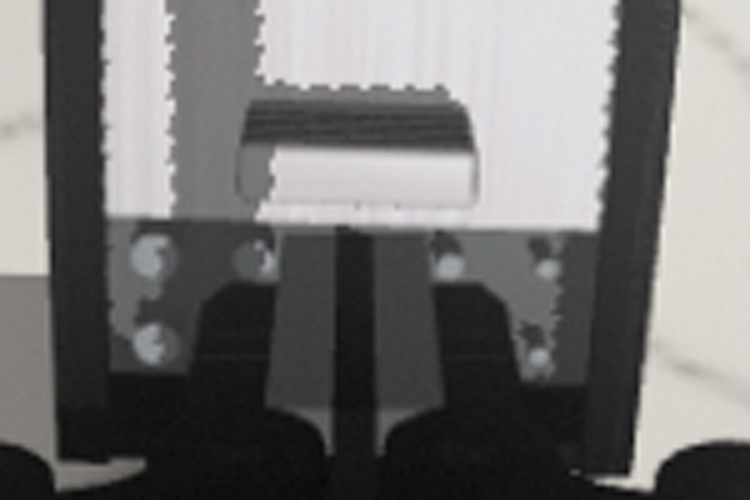

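```bash
python3 - <<'E'
from h import *
im=load('wrist1.png');W=np.load('pics/wrist1.png.T.npy')
for p in [(258,229.5),(305,229.5),(305.3,240.5),(258,240.5)]: print(wonz(im,W,*p,.083).round(4))
t=wonz(im,W,281.7,235,.083);print('tab',t)
RL=wonz(im,W,219,89,.058);RR=wonz(im,W,353,95,.058);ey=RL-RR;print(np.linalg.norm(ey),np.degrees(np.arctan2(-ey[0],ey[1])))
a=np.arctan2(-ey[0],ey[1]);ex=np.array([np.cos(a),np.sin(a),0]);c=(RL+RR)/2-.11*ex;print('centre',c,'ex',ex,'along',(t-c)@ex, 'lat',(t-c)@np.array([-ex[1],ex[0],0]))
R=W; print('tool x dir', rotw(manip.get_state()['ee_rot'])[:,0])
E
```

```text
[0.4559 0.2556 0.083 ]
[0.4702 0.2132 0.083 ]
[0.4597 0.2091 0.083 ]
[0.4452 0.2522 0.083 ]
tab [0.45788749 0.23243826 0.083     ]
0.12958748395037614 16.30778381122683
centre [0.48265651 0.24104437 0.058     ] ex [0.95976715 0.2807971  0.        ] along -0.026189068429675853 lat -0.0013047887386407062
tool x dir [ 0.94849829  0.31677785 -0.00166907]
```

move_arm --series '[[[0, 0, -0.022, 0, 0, 0, 0], [0, 0, -0.022, 0, 0, 0, 0], [0, 0, -0.022, 0, 0, 0, 0], [0, 0, -0.022, 0, 0, 0, 0], [0, 0, -0.022, 0, 0, 0, 0], [0, 0, -0.022, 0, 0, 0, 0], [0, 0, -0.022, 0, 0, 0, 0], [0, 0, -0.018, 0, 0, 0, 0], [0, 0, 0, 0, 0, 0, 0]]]'

```text
clock: 2.62
position: [0.4908, 0.2473, 0.0667]
ee_rot: [0.001, 0.986, 0.167, -0.004]
contact_force: [-0.1, 0.7, 0.3]
width: -0.0001
```

```bash
python3 - <<'E'
from h import *
im,W=wsnap('wrist2.png'); s=manip.get_state(); print(s['clock'],s['position'],s['contact_force'])
E
```

```text
2.6667 [0.49211961 0.24772262 0.06856611] [ 0.52260553  0.11452442 -0.19408053]
```

View pics/wrist2.png

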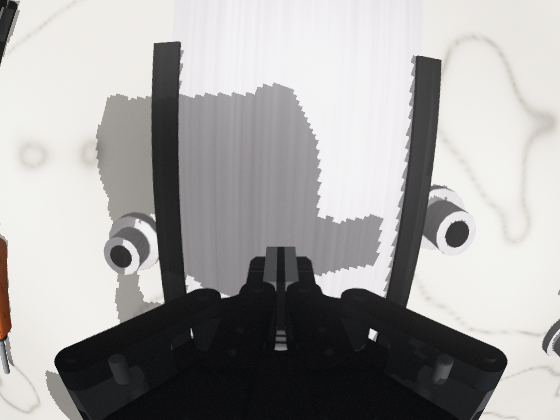

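move_arm --series '[[[-0.005, -0.0018, 0, 0, 0, 0, 0], [-0.005, -0.0018, 0, 0, 0, 0, 0], [-0.005, -0.0018, 0, 0, 0, 0, 0], [-0.005, -0.0018, 0, 0, 0, 0, 0], [-0.005, -0.0018, 0, 0, 0, 0, 0], [-0.005, -0.0018, 0, 0, 0, 0, 0], [-0.005, -0.0018, 0, 0, 0, 0, 0], [-0.005, -0.0018, 0, 0, 0, 0, 0], [-0.005, -0.0018, 0, 0, 0, 0, 0], [-0.005, -0.0018, 0, 0, 0, 0, 0], [-0.005, -0.0018, 0, 0, 0, 0, 0], [-0.005, -0.0018, 0, 0, 0, 0, 0]]]'

```text
clock: 3.67
position: [0.4336, 0.2262, 0.0703]
ee_rot: [-0.0, 0.986, 0.166, 0.0]
contact_force: [1.1, 2.6, 0.7]
width: 0.0001
```

```bash
python3 - <<'E'
from h import *
im,W=wsnap('wrist3.png'); s=manip.get_state(); print(s['clock'],s['position'],s['contact_force'])
E
```

```text
3.7167 [0.4319564  0.22555507 0.07010169] [0.06070321 1.20838455 1.474895  ]
```

View pics/wrist3.png

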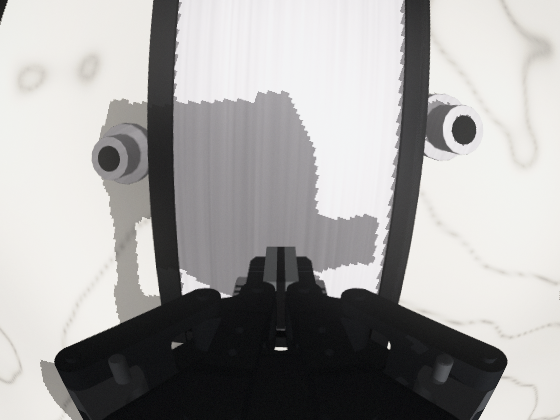

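The tab now shows against the fingers at about (240–325, 285). I'll continue in small steps to the stop.

move_arm --series '[[[-0.0025, -0.0008, 0, 0, 0, 0, 0], [-0.0025, -0.0008, 0, 0, 0, 0, 0], [-0.0025, -0.0008, 0, 0, 0, 0, 0]]]'

```text
clock: 3.97
position: [0.4264, 0.2237, 0.0701]
ee_rot: [0.0, 0.986, 0.166, -0.0]
contact_force: [2.6, 1.8, -0.5]
width: -0.0
```

move_arm --series '[[[-0.0015, -0.0005, 0, 0, 0, 0, 0], [-0.0015, -0.0005, 0, 0, 0, 0, 0]]]'

```text
clock: 4.13
position: [0.4248, 0.2233, 0.0703]
ee_rot: [-0.0, 0.986, 0.166, 0.001]
contact_force: [6.1, 3.0, -5.7]
width: 0.0001
```

move_arm --series '[[[-0.0015, -0.0005, 0, 0, 0, 0, 0], [0, 0, 0, 0, 0, 0, 0]]]'

```text
clock: 4.3
position: [0.4248, 0.2231, 0.0705]
ee_rot: [-0.0, 0.986, 0.166, 0.003]
contact_force: [7.2, 2.6, -5.3]
width: 0.0003
```

move_arm --series '[[[-0.0015, -0.0005, 0, 0, 0, 0, 0], [0, 0, 0, 0, 0, 0, 0]]]'

```text
clock: 4.47
position: [0.4248, 0.2231, 0.0707]
ee_rot: [-0.001, 0.986, 0.166, 0.005]
contact_force: [9.6, 3.3, -7.1]
width: 0.0001
```

move_arm --series '[[[-0.0015, -0.0005, 0, 0, 0, 0, 0], [0, 0, 0, 0, 0, 0, 0]]]'

```text
clock: 4.63
position: [0.4248, 0.223, 0.0709]
ee_rot: [-0.001, 0.986, 0.166, 0.006]
contact_force: [11.5, 3.5, -9.5]
width: -0.0001
```

```bash
python3 - <<'E'
from h import *
for i in range(2):
  s=manip.get_state(); print(s['clock'],s['position'],s['contact_force'])
snap('side','side1.png');snap('scene','scene1.png')
d=cv2.imread('pics/side1.png');s=cv2.imread('pics/scene1.png')
cv2.imwrite('pics/c1.png',np.hstack([cv2.resize(d[160:250,170:270],None,fx=4,fy=4,interpolation=2),cv2.resize(s[160:250,285:385],None,fx=4,fy=4,interpolation=2)]))
E
```

```text
4.6333 [0.42477677 0.22299303 0.07091669] [11.47080792  3.54687094 -9.5249734 ]
4.6333 [0.42477677 0.22299303 0.07091669] [11.47080792  3.54687094 -9.5249734 ]
```

View pics/c1.png

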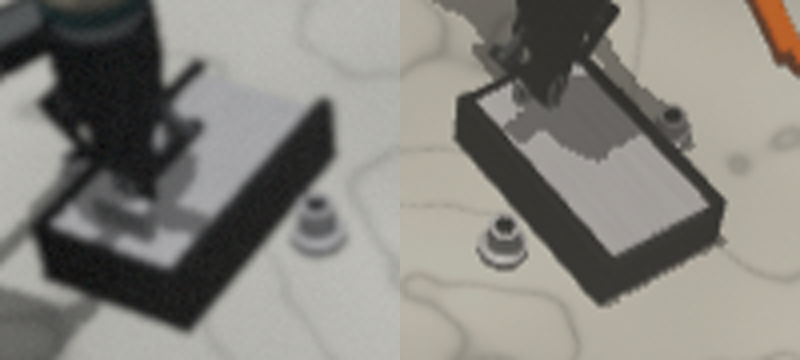

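The cover is against its stop: the position held while the force rose to 12 N, and both views show it reaching the end of the lips. I'll retreat and go look at the marker.

move_arm --series '[[[0.012, 0.004, 0, 0, 0, 0, 0], [0.003, 0, 0.035, 0, 0, 0, 0], [0.003, 0, 0.035, 0, 0, 0, 0], [0.003, 0, 0.035, 0, 0, 0, 0.085], [0.003, 0, 0.035, 0, 0, 0, 0.085], [0.003, 0, 0.035, 0, 0, 0, 0.085], [0.003, 0, 0.035, 0, 0, 0, 0.085], [0, -0.035, 0, 0, 0, -0.034, 0.085], [0, -0.035, 0, 0, 0, -0.034, 0.085], [0, -0.035, 0, 0, 0, -0.034, 0.085], [0, -0.035, 0, 0, 0, -0.034, 0.085], [0, -0.035, 0, 0, 0, -0.034, 0.085], [0, -0.035, 0, 0, 0, -0.034, 0.085], [0, -0.035, 0, 0, 0, -0.034, 0.085], [0, -0.035, 0, 0, 0, -0.034, 0.085], [0, 0, 0, 0.005, -0.1, 0, 0.085], [0, 0, 0, 0.005, -0.1, 0, 0.085], [0, 0, 0, 0.005, -0.1, 0, 0.085], [0, 0, 0, 0.005, -0.1, 0, 0.085], [0, 0, 0, 0, 0, 0, 0.085]]]'

```text
clock: 6.4
position: [0.4427, -0.053, 0.2768]
ee_rot: [-0.005, 0.98, 0.029, 0.196]
contact_force: [-0.5, 0.3, -1.4]
width: 0.0848
```

```bash
python3 - <<'E'
from h import *
im,W=wsnap('wrist4.png'); s=manip.get_state(); print(s['clock'],s['position'],s['contact_force'],s['qpos'].round(2));R=rotw(s['ee_rot']);print(R.round(3))
E
```

```text
6.45 [ 0.44508626 -0.05389402  0.27838971] [ 0.19913772 -0.1199009   0.46317705] [-0.42 -0.14  1.94  0.21  0.99  1.01]
[[ 0.921  0.059  0.384]
 [ 0.055 -0.998  0.02 ]
 [ 0.385  0.003 -0.923]]
```

View pics/wrist4.png

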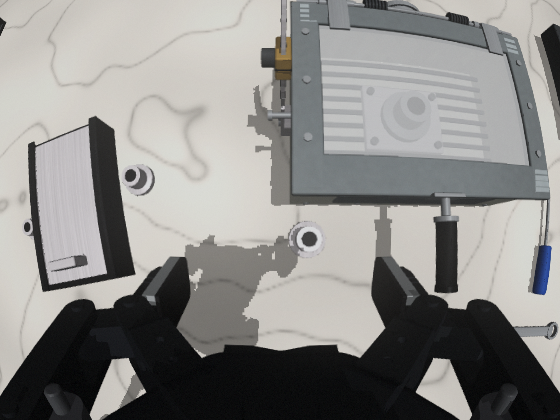

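The wrist view shows the shut tray at the left and the handle at x≈447, v 218–292. The pin is at (280,115), the marker at (284,57) with its thumb screw at (267,57), and flange_box at (308,238).

```bash
python3 - <<'E'
from h import *
c=cv2.imread('pics/wrist4.png')
cv2.imwrite('pics/w4m.png',cv2.resize(c[0:140,240:340],None,fx=5,fy=5,interpolation=2)[:,:])
cv2.imwrite('pics/w4h.png',cv2.resize(c[180:310,390:500],None,fx=4.5,fy=4.5,interpolation=2))
E
```

```text
(no output)
```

View pics/w4m.png

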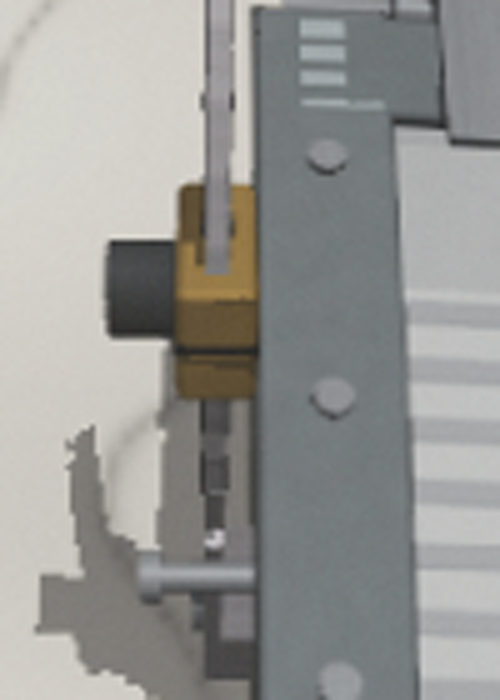

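View pics/w4h.png

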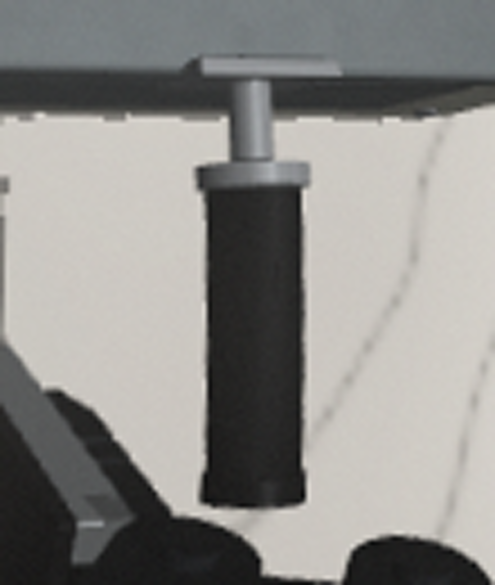

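```bash
python3 - <<'E'
from h import *
from scipy.optimize import brentq
im=load('wrist4.png');W=np.load('pics/wrist4.png.T.npy')
q=lambda x,y,f,ox,oy:(ox+(x+.5)/f-.5,oy+(y+.5)/f-.5)
m=lambda x,y:q(x,y,5,240,0); h=lambda x,y:q(x,y,4.5,390,180)
pin=wonz(im,W,*m(215,574),.137);print('pin@arc',pin)
tip=wonz(im,W,*h(253,505),.137);inn=wonz(im,W,*h(253,187),.137);print('handle tip,in',tip,inn,np.linalg.norm(tip-inn))
fl=wonz(im,W,292,192,.143);fr=wonz(im,W,549,195,.143);print('lid F corners',fl,fr,np.linalg.norm(fl-fr), np.degrees(np.arctan2(-(fl-fr)[0],(fl-fr)[1])))
print('flange', wonz(im,W,308,238,.04))
yaw=np.radians(3.0);ex=np.array([np.cos(yaw),np.sin(yaw),0]);ey=np.array([-ex[1],ex[0],0])
hA=pin+.146*ex; hB=(tip+inn)/2+.28*ex; print('hinge from pin',hA,' along ex',hA@ex,' from handle',hB@ex,' lid',(fl+fr)/2@ex+.223, 'y', hB@ey, pin@ey-.16)
for H in (hA@ex,hB@ex,(hA@ex+hB@ex)/2):
  for v in (351,):
    o,d=wray(im,W,*m(217,v)); f=lambda s:np.hypot((o+d*s)@ex-H,(o+d*s)[2]-.137)-.133
    s=np.linspace(.1,.4,301);fs=[f(x) for x in s]; i=[k for k in range(300) if fs[k]>0>=fs[k+1]][0]; r=brentq(f,s[i],s[i+1]);P=o+d*r
    print('marker',P,'ang',np.arctan2(P[2]-.137,H-P@ex),'y rel',P@ey-hB@ey)
S=load('scene0.png');D=load('side0.png')
E
```

```text
pin@arc [ 0.57764179 -0.04731772  0.137     ]
handle tip,in [ 0.41594942 -0.21554364  0.137     ] [ 0.48485773 -0.21187908  0.137     ] 0.0690056852107131
lid F corners [ 0.50244529 -0.05985463  0.143     ] [ 0.5205678  -0.35907602  0.143     ] 0.2997696886169643 3.4659179616801654
flange [ 0.4654657  -0.08465971  0.04      ]
hinge from pin [ 0.7234417  -0.03967667  0.137     ]  along ex 0.7203737361987719  from handle 0.7186015212181467  lid 0.7228429736730325 y -0.23699077731504875 -0.23748430714618685
marker [ 0.59925811 -0.04609915  0.18418256] ang 0.3626532068152799 y rel 0.15959206091397482
marker [ 0.59818615 -0.04614457  0.18598604] ang 0.3771971693296522 y rel 0.15960279901020683
marker [ 0.59871985 -0.04612196  0.18508814] ang 0.3699458880755853 y rel 0.15959745281553123
```

move_arm --series '[[[-0.0037, -0.0268, -0.0125, 0, 0, 0, 0.085], [-0.0037, -0.0268, -0.0125, 0, 0, 0, 0.085], [-0.0037, -0.0268, -0.0125, 0, 0, 0, 0.085], [-0.0037, -0.0268, -0.0125, 0, 0, 0, 0.085], [-0.0037, -0.0268, -0.0125, 0, 0, 0, 0.085], [-0.0037, -0.0268, -0.0125, 0, 0, 0, 0.085], [0, 0, 0, 0, 0, 0, 0.085], [0, 0, 0, 0, 0, 0, 0.085]]]'

```text
clock: 7.12
position: [0.4274, -0.2168, 0.2046]
ee_rot: [-0.005, 0.98, 0.029, 0.197]
contact_force: [0.3, 0.3, 0.7]
width: 0.0852
```

```bash
python3 - <<'E'
from h import *
im,W=wsnap('wrist5.png'); s=manip.get_state(); print(s['clock'],s['position'],s['contact_force'],s['qpos'].round(2));R=rotw(s['ee_rot']);print(R.round(3))
E
```

```text
7.1667 [ 0.4274914  -0.21577585  0.20507771] [-0.29126582  0.06720822  0.06023185] [-0.85  0.01  2.01  0.4   0.91  0.45]
[[ 0.92   0.061  0.388]
 [ 0.057 -0.998  0.022]
 [ 0.388  0.002 -0.922]]
```

View pics/wrist5.png

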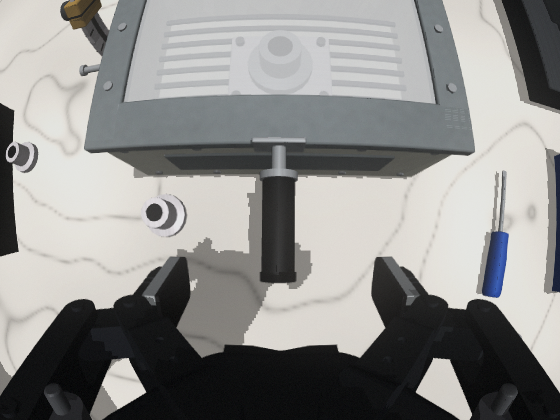

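The handle is centred between the fingers, at u≈278. I'll go down and grip.

move_arm --series '[[[0.0043, 0.0003, -0.0125, 0, 0, 0, 0.085], [0.0043, 0.0003, -0.0125, 0, 0, 0, 0.085], [0.0043, 0.0003, -0.0125, 0, 0, 0, 0.085], [0.0043, 0.0003, -0.0125, 0, 0, 0, 0.085], [0.0043, 0.0003, -0.0125, 0, 0, 0, 0.085], [0.0043, 0.0003, -0.0125, 0, 0, 0, 0.085], [0, 0, 0, 0, 0, 0, 0.085], [0, 0, 0, 0, 0, 0, 0.02], [0, 0, 0, 0, 0, 0, 0.01], [0, 0, 0, 0, 0, 0, 0.01], [0, 0, 0, 0, 0, 0, 0.01], [0, 0, 0, 0, 0, 0, 0.01], [0, 0, 0, 0, 0, 0, 0.01], [0, 0, 0, 0, 0, 0, 0.01]]]' --newtons 60

```text
clock: 8.33
position: [0.4527, -0.2138, 0.1308]
ee_rot: [-0.004, 0.979, 0.03, 0.199]
contact_force: [-1.0, 1.3, 2.6]
width: 0.0204
```

```bash
python3 - <<'E'
from h import *
im,W=wsnap('wrist6.png'); s=manip.get_state(); print(s['clock'],s['position'],s['contact_force'],s['moment'],s['width'],s['qpos'].round(2));R=rotw(s['ee_rot']);print(R.round(3))
E
```

```text
8.3833 [ 0.45272506 -0.21383144  0.13080003] [-1.79819078  0.71154098  3.00141195] [ 0.02028146  0.13910933 -0.11316796] 0.020233337046248114 [-0.79  0.13  2.1   0.47  0.69  0.38]
[[ 0.919  0.06   0.39 ]
 [ 0.058 -0.998  0.019]
 [ 0.39   0.005 -0.921]]
```

View pics/wrist6.png

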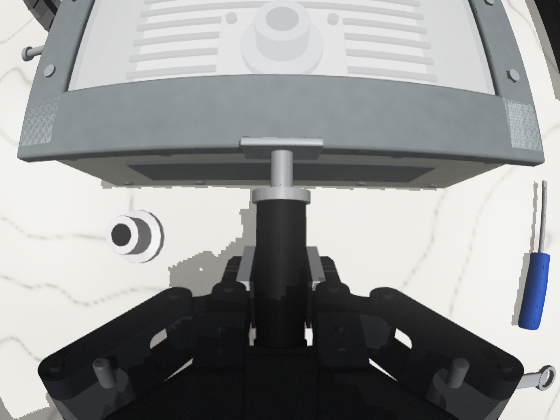

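```bash
python3 - <<'E'
import numpy as np
a,b=-.2786,-.0062
f=lambda t:np.array([a*np.cos(t)+b*np.sin(t),-a*np.sin(t)+b*np.cos(t)])
for i in range(13):
    d=f(.03*(i+1))-f(.03*i); print(round(d[0]*.9985,4),round(d[0]*.054,4),round(d[1],4))
E
```

```text
-0.0001 -0.0 0.0084
0.0002 0.0 0.0084
0.0004 0.0 0.0083
0.0007 0.0 0.0083
0.0009 0.0001 0.0083
0.0012 0.0001 0.0083
0.0014 0.0001 0.0082
0.0017 0.0001 0.0082
0.0019 0.0001 0.0081
0.0022 0.0001 0.0081
0.0024 0.0001 0.008
0.0026 0.0001 0.0079
0.0029 0.0002 0.0078
```

move_arm --series '[[[0, 0, 0.0084, -0.0016, 0.03, 0, 0.01], [0.0002, 0, 0.0084, -0.0016, 0.03, 0, 0.01], [0.0004, 0, 0.0083, -0.0016, 0.03, 0, 0.01], [0.0007, 0, 0.0083, -0.0016, 0.03, 0, 0.01], [0, 0, 0, 0, 0, 0, 0.01]]]' --newtons 70

```text
clock: 8.8
position: [0.4539, -0.2137, 0.1641]
ee_rot: [-0.002, 0.99, 0.032, 0.139]
contact_force: [-1.8, -2.3, -4.8]
width: 0.0199
```

move_arm --series '[[[0.0009, 0, 0.0083, -0.0016, 0.03, 0, 0.01], [0.0012, 0.0001, 0.0083, -0.0016, 0.03, 0, 0.01], [0.0014, 0.0001, 0.0082, -0.0016, 0.03, 0, 0.01], [0.0017, 0.0001, 0.0082, -0.0016, 0.03, 0, 0.01], [0.0019, 0.0001, 0.0081, -0.0016, 0.03, 0, 0.01], [0.0022, 0.0001, 0.0081, -0.0016, 0.03, 0, 0.01], [0.0024, 0.0001, 0.008, -0.0016, 0.03, 0, 0.01], [0, 0, 0, 0, 0, 0, 0.01], [0, 0, 0, 0, 0, 0, 0.01], [0, 0, 0, 0, 0, 0, 0.01]]]'

```text
clock: 9.63
position: [0.465, -0.2131, 0.2196]
ee_rot: [-0.0, 0.999, 0.031, 0.035]
contact_force: [0.3, -2.1, -5.2]
width: 0.0201
```

```bash
python3 - <<'E'
from h import *
im,W=wsnap('wrist7.png'); snap('side','side2.png');snap('scene','scene2.png')
s=manip.get_state(); print(s['clock'],s['position'],s['contact_force'],s['width'],s['qpos'].round(2));R=rotw(s['ee_rot']);print(R.round(3))
e=np.array([np.cos(.0545),np.sin(.0545)]);x=s['position'][:2]@np.array([.9986,.0523])-.7195
print('theta',np.arctan2(s['position'][2]-.137,-x)+.0222, np.hypot(x,s['position'][2]-.137))
d=cv2.imread('pics/side2.png');c=cv2.imread('pics/scene2.png')
cv2.imwrite('pics/c2.png',np.hstack([cv2.resize(d[150:290,270:430],None,fx=2.8,fy=2.8,interpolation=2),cv2.resize(c[170:310,180:300],None,fx=2.8,fy=2.8,interpolation=2)]))
E
```

```text
9.7833 [ 0.46522156 -0.21310594  0.22018144] [-0.55612724 -2.17385225 -4.86603955] 0.02000524172578865 [-0.59  0.16  1.72  0.04  1.21  0.9 ]
[[ 0.996  0.061  0.07 ]
 [ 0.061 -0.998  0.003]
 [ 0.07   0.002 -0.998]]
theta 0.3251976504723316 0.2787743876642868
```

View pics/wrist7.png

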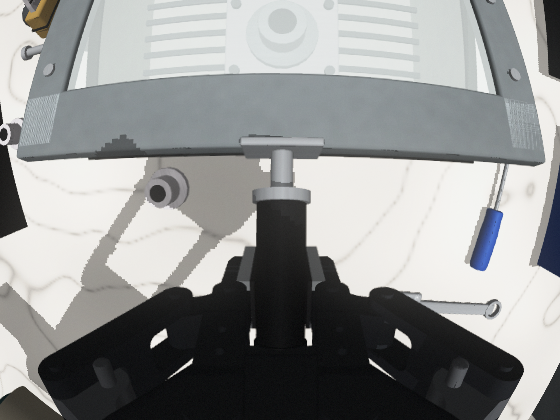

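View pics/c2.png

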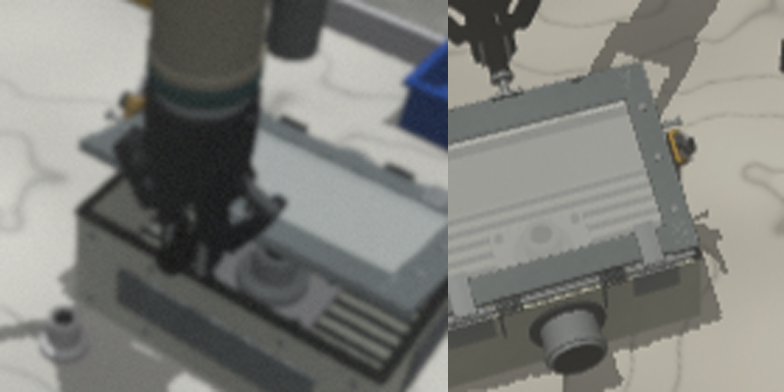

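The wrist view shows the lid raised, with the pin at (30,50) just short of the marker at (38,15). I'll enlarge that corner and compute the angle that remains.

```bash
python3 - <<'E'
from h import *
c=cv2.imread('pics/wrist7.png')
cv2.imwrite('pics/w7.png',cv2.resize(c[0:80,0:100],None,fx=7,fy=7,interpolation=2))
E
```

```text
(no output)
```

View pics/w7.png

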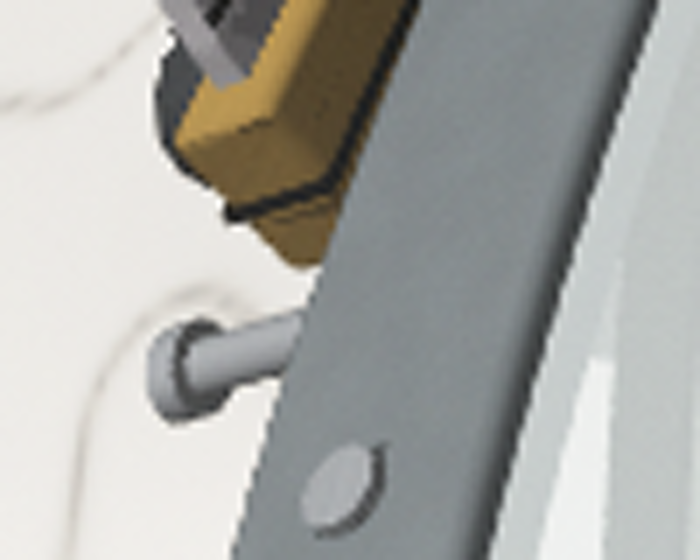

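```bash
cat > ang.py <<'E'
from h import *
from scipy.optimize import brentq
ex=np.array([.9985,.0545,0]);ey=np.array([-.0545,.9985,0])
def ang(im,W,u,v,H,r):
    o,d=wray(im,W,u,v); f=lambda s:np.hypot((o+d*s)@ex-H,(o+d*s)[2]-.137)-r
    s=np.linspace(.05,.5,451);fs=[f(x) for x in s]; i=[k for k in range(450) if fs[k]>0>=fs[k+1]]
    if not i: return None
    P=o+d*brentq(f,s[i[0]],s[i[0]+1]); return np.arctan2(P[2]-.137,H-P@ex).round(4),P.round(4),(P@ey+.238).round(4)
E
python3 - <<'E'
from ang import *
im=load('wrist7.png');W=np.load('pics/wrist7.png.T.npy'); H=.7195-.2*.0022
q=lambda x,y:((x+.5)/7-.5,(y+.5)/7-.5)
for H in (H,H-.002,H+.002): print('marker',ang(im,W,*q(278,200),H,.133),'pin',ang(im,W,*q(245,353),H,.146))
im=load('wrist4.png');W=np.load('pics/wrist4.png.T.npy')
for H in (.719,.717,.721): print('m4',ang(im,W,*((240+217.5/5-.5),(351.5/5-.5)),H,.133),'pin',ang(im,W,282.6,114.4,H,.146))
E
```

```text
marker (np.float64(0.3737), array([ 0.5987, -0.0467,  0.1856]), np.float64(0.1588)) pin (np.float64(0.3268), array([ 0.584 , -0.0436,  0.1839]), np.float64(0.1626))
marker (np.float64(0.392), array([ 0.5977, -0.0488,  0.1878]), np.float64(0.1567)) pin (np.float64(0.3462), array([ 0.5831, -0.0462,  0.1865]), np.float64(0.1601))
marker (np.float64(0.3551), array([ 0.5997, -0.0445,  0.1832]), np.float64(0.1609)) pin (np.float64(0.3069), array([ 0.585 , -0.041 ,  0.1811]), np.float64(0.1652))
m4 (np.float64(0.3725), array([ 0.5985, -0.0461,  0.1854]), np.float64(0.1593)) pin (np.float64(0.019), array([ 0.5765, -0.0474,  0.1398]), np.float64(0.1593))
m4 (np.float64(0.3888), array([ 0.5973, -0.0462,  0.1874]), np.float64(0.1593)) pin (np.float64(0.049), array([ 0.5746, -0.0474,  0.1442]), np.float64(0.1593))
m4 (np.float64(0.356), array([ 0.5998, -0.0461,  0.1834]), np.float64(0.1593)) pin (np.float64(-0.0132), array([ 0.5785, -0.0473,  0.1351]), np.float64(0.1593))
```

The marker is at about 0.37 and the pin at about 0.326, so 0.046 rad remains.

move_arm --series '[[[0.0018, 0.0001, 0.0061, -0.0012, 0.023, 0, 0.01], [0.002, 0.0001, 0.0061, -0.0012, 0.023, 0, 0.01], [0, 0, 0, 0, 0, 0, 0.01], [0, 0, 0, 0, 0, 0, 0.01], [0, 0, 0, 0, 0, 0, 0.01], [0, 0, 0, 0, 0, 0, 0.01]]]'

```text
clock: 10.28
position: [0.4695, -0.2129, 0.2327]
ee_rot: [0.0, 0.999, 0.031, 0.012]
contact_force: [0.3, -3.2, -4.8]
width: 0.0198
```

```bash
python3 - <<'E'
from h import *
im,W=wsnap('wrist8.png'); snap('side','side3.png');snap('scene','scene3.png')
s=manip.get_state(); print(s['clock'],s['position'],s['contact_force'],s['width'],s['qpos'].round(2))
x=s['position'][:2]@np.array([.9986,.0523])-.7195
print('theta',np.arctan2(s['position'][2]-.137,-x)+.0222)
d=cv2.imread('pics/side3.png');c=cv2.imread('pics/scene3.png');w=cv2.imread('pics/wrist8.png')
cv2.imwrite('pics/w8.png',cv2.resize(w[0:80,0:100],None,fx=7,fy=7,interpolation=2))
cv2.imwrite('pics/c3.png',np.hstack([cv2.resize(d[165:215,285:345],None,fx=6,fy=6,interpolation=2),cv2.resize(c[190:240,235:295],None,fx=6,fy=6,interpolation=2)]))
E
```

```text
10.4333 [ 0.46954304 -0.21290382  0.23292339] [ 0.35166706 -1.97518664 -5.54511838] 0.019975148506743878 [-0.57  0.18  1.66  0.01  1.28  0.94]
theta 0.373471986901804
```

View pics/w8.png

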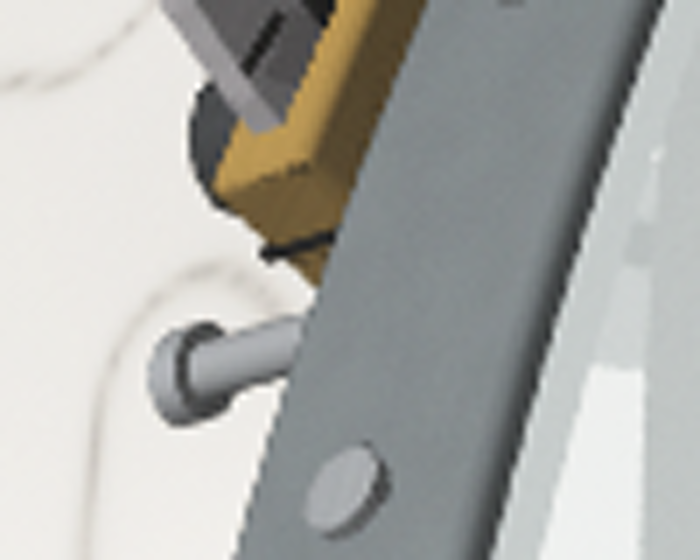

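View pics/c3.png

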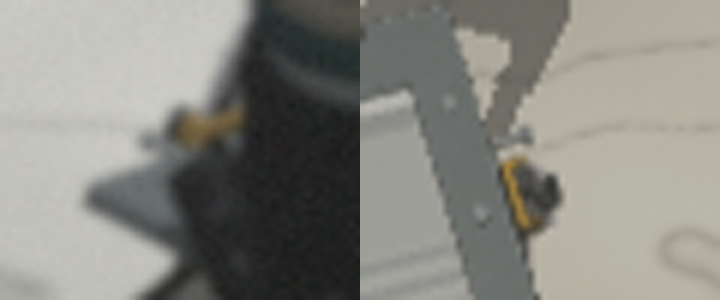

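View pics/scene3.png

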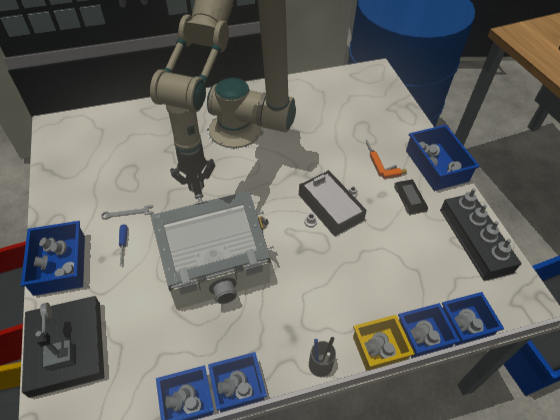

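```bash
python3 - <<'E'
from ang import *
q=lambda x,y,f=7,ox=0,oy=0:(ox+(x+.5)/f-.5,oy+(y+.5)/f-.5)
im=load('wrist8.png');W=np.load('pics/wrist8.png.T.npy')
for H in (.717,.719,.721): print('8',ang(im,W,*q(264,254),H,.133),'pin',ang(im,W,*q(245,353),H,.146))
im=load('wrist7.png');W=np.load('pics/wrist7.png.T.npy')
for H in (.717,.719,.721): print('7',ang(im,W,*q(228,213),H,.133),'pin',ang(im,W,*q(245,353),H,.146))
im=load('wrist4.png');W=np.load('pics/wrist4.png.T.npy')
for H in (.717,.719,.721): print('4',ang(im,W,*q(178,351,5,240),H,.133))
# independent: scene3 pin and marker
S=load('scene3.png')
for th in (.33,.35,.37,.39,.41):
    f=lambda r,t,y:ex*(.719-r*np.cos(t))+ey*(-.238+y)+np.array([0,0,.137+r*np.sin(t)])
    u=lambda p:tuple(round(float((k-o+.5)*6-.5),1) for k,o in zip(proj(S,p),(235,190)))
    print(th,'pin tip',u(f(.146,th,.173)),'pin160',u(f(.146,th,.160)))
E
```

```text
8 (np.float64(0.3973), array([ 0.5975, -0.042 ,  0.1885]), np.float64(0.1635)) pin (np.float64(0.4012), array([ 0.586 , -0.0462,  0.194 ]), np.float64(0.16))
8 (np.float64(0.3772), array([ 0.5984, -0.0397,  0.186 ]), np.float64(0.1657)) pin (np.float64(0.3816), array([ 0.5868, -0.0437,  0.1914]), np.float64(0.1624))
8 (np.float64(0.3567), array([ 0.5993, -0.0373,  0.1834]), np.float64(0.1681)) pin (np.float64(0.3616), array([ 0.5876, -0.0411,  0.1887]), np.float64(0.165))
7 (np.float64(0.3958), array([ 0.5975, -0.0424,  0.1883]), np.float64(0.1631)) pin (np.float64(0.3468), array([ 0.5831, -0.0463,  0.1866]), np.float64(0.16))
7 (np.float64(0.3776), array([ 0.5985, -0.0402,  0.186 ]), np.float64(0.1653)) pin (np.float64(0.3274), array([ 0.584 , -0.0437,  0.1839]), np.float64(0.1625))
7 (np.float64(0.3592), array([ 0.5995, -0.0379,  0.1838]), np.float64(0.1675)) pin (np.float64(0.3075), array([ 0.585 , -0.041 ,  0.1812]), np.float64(0.1651))
4 (np.float64(0.3886), array([ 0.597 , -0.0398,  0.1874]), np.float64(0.1658))
4 (np.float64(0.3723), array([ 0.5982, -0.0396,  0.1854]), np.float64(0.1658))
4 (np.float64(0.3558), array([ 0.5994, -0.0395,  0.1833]), np.float64(0.1659))
0.33 pin tip (167.5, 136.0) pin160 (143.2, 142.3)
0.35 pin tip (168.0, 134.1) pin160 (143.6, 140.4)
0.37 pin tip (168.6, 132.3) pin160 (144.2, 138.7)
0.39 pin tip (169.2, 130.6) pin160 (144.7, 137.0)
0.41 pin tip (169.8, 129.1) pin160 (145.3, 135.4)
```

The pin and the marker line agree to about 0.004 rad. I'll check that the hold is steady before handing in.

move_arm --series '[[[0, 0, 0, 0, 0, 0, 0.01], [0, 0, 0, 0, 0, 0, 0.01], [0, 0, 0, 0, 0, 0, 0.01], [0, 0, 0, 0, 0, 0, 0.01], [0, 0, 0, 0, 0, 0, 0.01], [0, 0, 0, 0, 0, 0, 0.01], [0, 0, 0, 0, 0, 0, 0.01], [0, 0, 0, 0, 0, 0, 0.01]]]'

```text
clock: 11.1
position: [0.4696, -0.2129, 0.2332]
ee_rot: [0.0, 0.999, 0.031, 0.012]
contact_force: [1.5, -2.5, -5.5]
width: 0.0196
```

```bash
python3 - <<'E'
from h import *
s=manip.get_state(); x=s['position'][:2]@np.array([.9986,.0523])-.7195
print(s['clock'],s['position'],s['contact_force'],s['width'],'theta',np.arctan2(s['position'][2]-.137,-x)+.0222)
a=load('scene0.png')['color'].astype(int);b=snap('scene','scene4.png')['color'].astype(int)
for n,(u,v) in dict(flR=(311,219),flL=(353,190),gun=(385,165),case=(411,195),tool=(123,240),spanner=(128,212),marker=(263,222)).items():
    print(n,np.abs(a-b)[v-10:v+10,u-10:u+10].mean().round(1))
cv2.imwrite('pics/t4.png',cv2.resize(b[160:250,285:385].astype(np.uint8)[:,:,::-1],None,fx=6,fy=6,interpolation=2))
E
```

```text
11.1 [ 0.46960565 -0.21290307  0.23316679] [ 1.4865216  -2.47591425 -5.46974472] 0.019644454140336748 theta 0.3743689344947811
flR 4.6
flL 5.3
gun 5.6
case 3.3
tool 4.7
spanner 5.1
marker 11.9
```

View pics/t4.png

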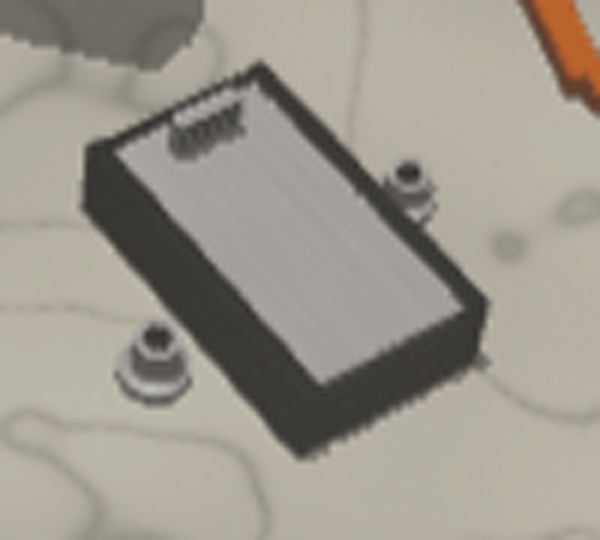

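The tray cover is fully shut, with the tab near the front wall at (205,130) in the crop and no gap at either end. Both neighbouring flanges are unmoved. The hold is steady, so I'm handing in.

```bash
python3 -c "
from rig import manip
print(manip.sign_off())"
```

```text
the job is handed in; nothing more can be done
None
```

The tray cover is fully shut, and the lid is lifted to the clamp marker and held there in the gripper. I handed the job in at about 11 s.

- **Cover:** I pushed it by its tab with the closed fingers until it stopped moving while the force rose to about 12 N. The last scene picture still shows it shut, with no gap.
- **Lid angle:** From the arm's position, the lid stands at about 0.374 rad. The wrist pictures put the marker line at 0.37 to 0.377 rad, and the pin within about 0.004 rad of it, roughly 0.5 mm.
- **Uncertainty:** The hinge position is only known to about 2 mm. That shifts each absolute angle by about 0.02 rad, but pin and marker shift together, so their difference holds. The side view was too blurred and blocked by the gripper to confirm the mark independently.
- **Hold:** The lid stayed steady over the last 0.7 s. The handle was in the grip at 70 N, with about 5.5 N of pull from the lid.
- **Other things:** The flanges beside the tray, the air gun, the case, the deburring tool and the spanner showed no change in the scene picture. `flange_box` was not included in that final comparison. It was still standing in the wrist picture taken during the lift, and nothing touched it that I could see.

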